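Shut the bench gas with the T-key

ROBOT

A 6-joint arm with a two-finger parallel gripper is mounted at the origin on the work surface. World frame = base frame: x ahead of the robot, y to its left, z up, the work surface at z = 0. Lengths are in mm, angles in degrees, forces in N, time in s.
With the tool pointing down it reaches from about 350 to 950 mm from the base axis. Payload 17.4 kg.
Tool frame: the origin (TCP) lies at the very end of the fingers, on their centre line; the grasp point (between the pads) lies 19 mm behind it; y points along the fingers, x is the direction in which the jaws open and shut, and the axes are right-handed (so a half turn about y gives the same grasp; the last joint's range is limited). The gripper opens to 93 mm and grips with 3 to 60 N. Pads are 15 mm wide; open, the fingers measure 128 mm over their backs; the gripper's body (75 mm by 188 mm) begins 65 mm behind the grasp point.
Start: joints at [64.355, 6.646, 82.598, -0, 90.757, -2.166], TCP at [268.946, 619.113, 218.646] pointing down, gripper open.
Joint ranges: [-162.19, 162.19], [-47.58, 125.68], [4.15, 143.07], [-65.23, 245.23], [0.69, 171.88], [-170.13, 170.13]. Speed limits (degrees/s): [108.29, 108.29, 127.2, 180, 180, 180].

INTERFACE

Orientations are given as a 3x3 rotation matrix whose columns are the frame's x, y, z axes.
In Python, from rig import status, cams, robot gives the robot as it stands.
- The arm moves only by the shell command python3 -m jog 'ROWS' [OPENING] [FORCE]. ROWS is text: rows parted by semicolons, each of 6 numbers parted by spaces: the shift along the tool's x, y, z in cm, then the turn, a rotation vector about the tool's x, y, z in rad. A call has 1 to 8 rows; each row shifts and turns the pose as measured when the row begins, along the tool's axes as they then stand; what a row does not reach is not made up. A row lasts 1/8 s, in which the tool goes at most 62.5 mm and 10.7 degrees, less where a joint would pass 70% of its speed; a pose out of reach is approached as far as the arm can. A call is refused whole if a number of a shift passes 6.25 or a number of a turn 0.188, either way. A call with a gripper value outside its range is refused whole. OPENING is the opening, from 0 (shut) to 1 (fully open), set as the call begins (- or left out, the last holds). The fingers move at their own pace and stop on an object; FORCE is the grip in N (left out, the last holds). Time passes only in rows, so rows that do not move let the fingers close. It gives the time, the measured TCP pose, the force and the opening at its end, in the units of the state.
- status.state(): the state, without advancing time (a new reading comes with each control period).
- cams.get_image(name): name is "scene" or "top" or "wrist"; returns a dict with "image" (384x512x3 uint8, blue, green, red), "fx", "fy", "cx", "cy" (pixels), "eye" and "attitude" of the camera in the world; the wrist camera has in their place "mount" (4x4, takes a point from camera to tool coordinates, whose origin is the TCP and whose axes are the tool frame's). Camera axes: x right, y down, z forward; pixel columns grow to the right and rows downward; lengths in mm; the calibration is good to about 2 mm. A picture is of the moment at which its call begins: read the wrist's pose just before it. There is no depth.
- robot.job_done(): hands the job in, once; it reports no verdict.
The state is a dict: "t": time; "qpos": joint angles; "qvel": joint speeds; "joint_torque": joint torques, N m; "tool_pos": TCP position; "tcp_rot": TCP orientation; "wrist_force": force on the tool from outside, world axes, zero at the start; "wrist_torque": the same for the moment, N m; "width": finger opening in mm.
Only numpy, scipy, OpenCV 4.12 (cv2) and the standard library are available. Lean on these libraries where they do the work, as an engineer would, in place of code of your own. Each camera call takes 0.05 s, during which the arm holds its last target. There are 200 camera calls.

TASK

Lesson over: shut off the gas at the demonstration bench. Lift the T-key out of its wooden block, lower it down the square white valve box until it sits fully over the square stem at the bottom, and turn it clockwise (seen from above) to the stop, about an eighth of a turn. Then let go and leave the key standing in the box; keep the key off the round water box.

Things in the scene. Friction and masses are not known exactly. Their poses are not given: they have to be found in the camera images.
- t_key: Steel T-key, 170 mm tall, 0.36 to 0.56 kg. Origin: centre of its foot; z up, x along the black handle bar (90 long, 18 wide, 20 mm high, centre at z 160). Shank diameter 14. Foot: square socket along x and y, 56 outside, 48 inside, 44 mm deep, open below. Stands upright, foot 8 mm up, in a 64 mm hole of a fixed wooden block 96 x 96 x 50 mm: lift it straight out, 45 mm or more.
- gas_box: Gas valve box: fixed square white box, 114 x 114 x 120 mm tall, brass hose nozzle on its +x side. Origin: centre of its underside, on the table, z up. A 90 mm square shaft, open above, runs down its middle to a floor 10 mm above the table, where the key's foot rests when fully down. The brass stem stands centred on that floor.
- gas_stem (a joint): Angle (rad) of the stem in the gas box, clockwise from above. 0 = open, flats parallel to the box sides; stop at 0.8 = shut; starts at 0 to 0.15. Stem 36 mm square, 24 mm high, plus a 16 mm pyramid point 14 mm wide at its tip. The key fits at any quarter turn, with 6 mm and 20 degrees of play either way, so it turns up to 0.45 rad before the stem follows. Friction 0.12 Nm; it stays where left.
- water_box: Water valve box, not to be used: fixed round white box, 92 mm in diameter, 85 mm tall, with a round slotted stem inside and a bent steel spout on its +x side. Origin: centre of its underside, on the table.
There are look-alikes about, which are no part of the job. Of the things that look like the t_key, the larger one is meant.

How it is judged (in metres and radians):
On the way, in this order (a step that is already met when the one before it is completed fails the run):
1. the key stands fully down over the stem, which is still open (z of t_key in the frame of gas_box below 0.024 m and horizontal distance between t_key and gas_box below 0.012 m and value of joint gas_stem below 0.55 rad), for 0.1 s.
2. the key, still over the stem, has turned it shut (z of t_key in the frame of gas_box below 0.026 m and value of joint gas_stem above 0.6 rad), for 0.1 s.
At the end, for the whole second after the job is handed in: The gas stem is turned to at least 0.6 rad (stop at 0.8), and the key is left at rest in the gas box, over the stem: foot less than 26 mm above the table and within 12 mm of the box's axis, leaning less than 0.25 rad (all of step 2 and horizontal distance between t_key and gas_box below 0.012 m and angle between t_key's own z axis and vertical below 0.25 rad and linear speed of t_key below 0.03 m/s); the robot touches nothing.
It fails at once if the key strikes the round water box (contact force between t_key and water_box above 1 N).
It also fails if it takes over 45 s, if anything falls off the work surface, if the arm or the gripper's body presses on something with over 40 N, if the wrist force passes 120 N, or if a joint passes its speed limit or range.

## Working session

There is one attempt and no reset: what is moved stays moved. The work goes in short steps, Python scripts to look and compute and a shell command to move; the robot and the scene stay as the last step left them, time stands still between calls to the robot, and variables do not carry over. Pictures are saved under pics/ and viewed, about 8 in all and at most 12, crops included, and the job is handed in when it is done.

```bash
mkdir -p pics; ls
cat > h.py <<'E'
import numpy as np, cv2
from rig import status, cams, robot
def ray(c,u,v,st=None):
    d=np.array([(u-c['cx'])/c['fx'],(v-c['cy'])/c['fy'],1.])
    if 'mount' in c:
        T=np.array(c['mount']);R=np.array(st['tcp_rot']);p=np.array(st['tool_pos'])
        return R@T[:3,3]+p, R@T[:3,:3]@d
    return np.array(c['eye']),np.array(c['attitude'])@d
def onz(c,u,v,z,st=None):
    o,d=ray(c,u,v,st);return o+d*(z-o[2])/d[2]
def cross(r1,r2):
    (o1,d1),(o2,d2)=r1,r2
    s=np.linalg.lstsq(np.c_[d1,-d2],o2-o1,rcond=None)[0]
    a,b=o1+s[0]*d1,o2+s[1]*d2
    return (a+b)/2,np.linalg.norm(a-b)
E
python3 - <<'E'
from h import *
import pickle
s=status.state();print(s['t'],s['tool_pos'],s['tcp_rot'],s['width'],s['wrist_force'])
for n in('scene','top','wrist'):
    c=cams.get_image(n);pickle.dump((c,s),open(f'{n}0.pkl','wb'));cv2.imwrite(f'pics/{n}0.png',c['image'])
    print(n,c['fx'],c['cx'],c.get('eye'),c.get('attitude'),c.get('mount'))
a=np.hstack([cv2.imread('pics/top0.png')]);
E
```

```text
pics
0.0 [268.85572538 618.92196519 217.90559234] [[ 3.98387658e-01 -5.17625971e-04 -9.17216989e-01]
 [ 9.17216387e-01 -1.05304580e-03  3.98387991e-01]
 [-1.17208747e-03 -9.99999312e-01  5.52545737e-05]] 93.01547740001689 [ 0.33992802 -0.03923492  0.15396453]
scene 486.9061375256802 253.20171160878607 [1210.48314648  496.70547301  764.12400341] [[-0.57982581  0.52541062 -0.6226923 ]
 [ 0.81473275  0.37058854 -0.44595367]
 [-0.00354616 -0.76590326 -0.64294604]] None
top 444.1714396619756 254.42322616979226 [420.74621197  18.77920264 973.76356495] [[-0.01062342 -0.99609824  0.08760953]
 [-0.99991168  0.00988251 -0.00888634]
 [ 0.00798587 -0.0876962  -0.99611526]] None
wrist 340.97632680247233 260.2549618291483 None None [[ 9.99999478e-01 -2.46845610e-04 -9.91585048e-04 -1.07989009e-01]
 [ 8.81924553e-04 -2.81639514e-01  9.59519883e-01 -1.67327168e+02]
 [-5.16122802e-04 -9.59520257e-01 -2.81639149e-01  7.85055416e+01]
 [ 0.00000000e+00  0.00000000e+00  0.00000000e+00  1.00000000e+00]]
```

View pics/top0.png

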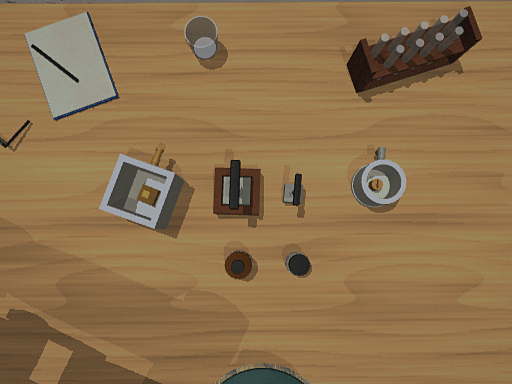

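View pics/scene0.png

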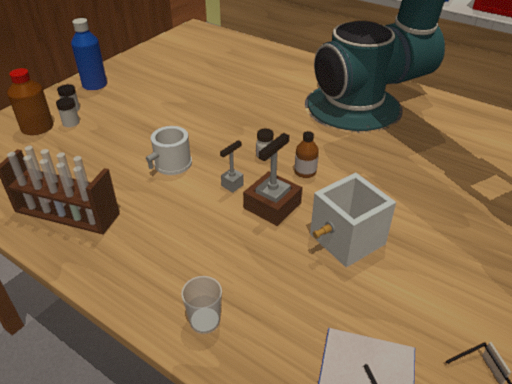

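Candidates for the key are the large T-key in the brown block at top (235,185) / scene (274,165), and the small T-key at top (297,190) / scene (232,165). I choose the large one, in the block. The gas box is the square one at top (140,192), and the water box is the round one at top (379,184).

Run:
```python
from h import *
import pickle
t=pickle.load(open('top0.pkl','rb'))[0];s=pickle.load(open('scene0.pkl','rb'))[0]
def bar(c,x0,y0,x1,y1):
    im=c['image'][y0:y1,x0:x1];m=(im.max(2)<45).astype(np.uint8)
    n,l,st,ce=cv2.connectedComponentsWithStats(m);k=1+st[1:,4].argmax()
    p=np.argwhere(l==k)[:,::-1].astype(np.float32)
    r=cv2.minAreaRect(p);print(r,st[k]);q=cv2.boxPoints(r)+[x0,y0]
    return np.array(r[0])+[x0,y0],q
bt,qt=bar(t,215,150,262,220);bs,qs=bar(s,250,125,300,170)
print(bt,qt.round(1).tolist(),bs,qs.round(1).tolist())
print('bar centre',cross(ray(t,*bt),ray(s,*bs)))
for z in(160,170):print([onz(t,*q,z).round(1).tolist() for q in qt])
A=cv2.resize(t['image'][140:240,90:270],None,fx=4.4,fy=4.4,interpolation=cv2.INTER_CUBIC)[:, :792]
cv2.imwrite('pics/c1.png',A)
B=cv2.resize(s['image'][120:270,220:400],None,fx=4,fy=4,interpolation=cv2.INTER_CUBIC);cv2.imwrite('pics/c2.png',B)
```

```text
((21.723711013793945, 34.57835006713867), (30.196096420288086, 49.22190475463867), 2.602562189102173) [  6  10  32  50 477]
((23.34146499633789, 21.926830291748047), (9.995121002197266, 34.9829216003418), 51.34019470214844) [  9   9  29  26 247]
[236.72371101 184.57835007] [[220.5, 208.5], [222.8, 159.3], [252.9, 160.7], [250.7, 209.8]] [273.341465   146.92683029] [[256.6, 154.0], [283.9, 132.1], [290.1, 139.9], [262.8, 161.8]]
bar centre (array([507.67691918,  44.67289412, 164.94823128]), np.float64(2.0626678537572083))
[[465.0, 73.9, 160.0], [556.0, 69.4, 160.0], [553.0, 13.7, 160.0], [461.9, 18.7, 160.0]]
[[464.5, 73.3, 170.0], [554.4, 68.8, 170.0], [551.3, 13.7, 170.0], [461.4, 18.7, 170.0]]
```

View pics/c1.png

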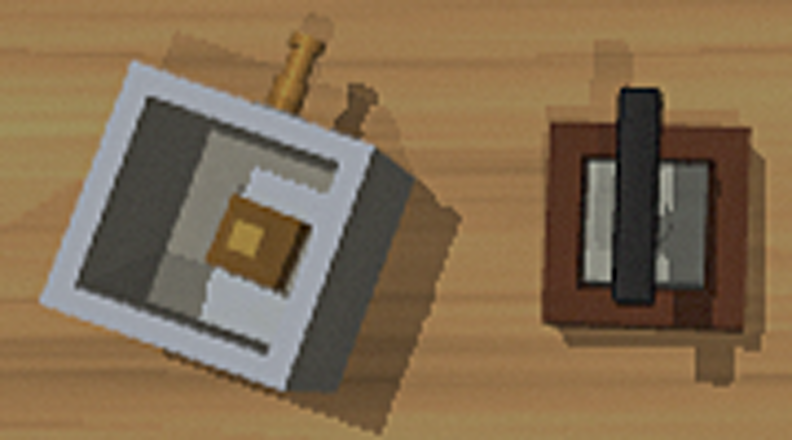

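View pics/c2.png

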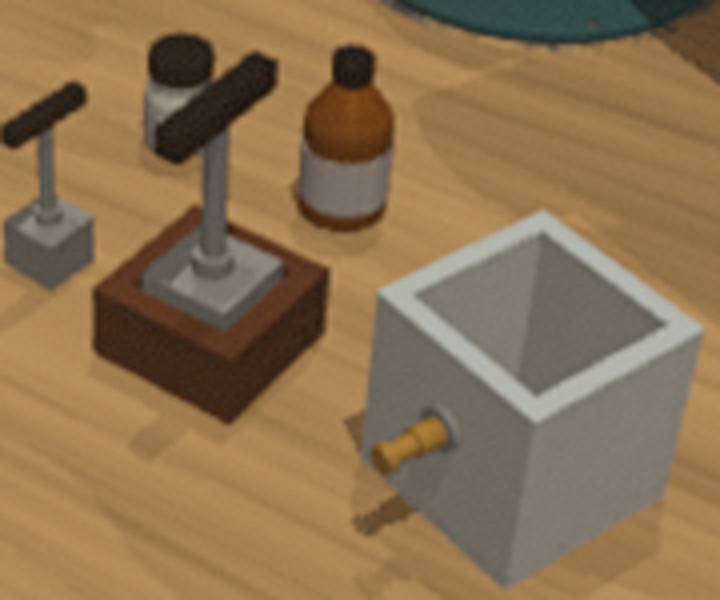

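The crops confirm the choice. The large key's bar spans top (235,184), and its foot sits in the brown block. The gas box's square rim has its brass nozzle towards +x, and the stem tip is at about top (145,194).

Run:
```python
from h import *
import pickle
t=pickle.load(open('top0.pkl','rb'))[0];s=pickle.load(open('scene0.pkl','rb'))[0]
T=lambda p:(np.array(p)+.5)/4.4-.5+[90,140]
S=lambda p:(np.array(p)+.5)/4-.5+[220,120]
def both(a,b):
    P,e=cross(ray(t,*T(a)),ray(s,*S(b)));return P,e
P=[]
for a,b in [((135,62),(535,418)),((373,148),(380,292)),((287,390),(543,212)),((42,302),(700,328))]:
    p,e=both(a,b);P.append(p);print(p.round(1),round(e,1))
P=np.array(P);print('box',P.mean(0))
Z=np.array([onz(t,*T(a),120) for a in [(135,62),(373,148),(287,390),(42,302)]])
print(Z.round(1),Z.mean(0))
y=(P[0]-P[1])+(P[3]-P[2]);x=(P[0]-P[3])+(P[1]-P[2]);print('yaw',np.degrees([np.arctan2(x[1],x[0]),np.arctan2(y[1],y[0])-np.pi/2]))
x=(Z[0]-Z[3])+(Z[1]-Z[2]);y=(Z[0]-Z[1])+(Z[3]-Z[2]);print('yawZ',np.degrees([np.arctan2(x[1],x[0]),np.arctan2(y[1],y[0])-np.pi/2]))
print('stem tip',onz(t,*T((245,238)),50))
# key bar
K=np.array([onz(t,*T(a),178) for a in [(621,88),(661,90),(654,304),(612,302)]])
print('bar top z178',K.round(1),K.mean(0))
x=K[0]-K[3]+K[1]-K[2];print('bar yaw',np.degrees(np.arctan2(x[1],x[0])))
print('bar tri',cross(ray(t,*T((637,196))),ray(s,*S((217,106)))))
# pixels top-face bar ends in scene approx
R=np.array(status.state()['tcp_rot']);print(status.state()['t'])
```

```text
[575.1 270.8 120.8] 1.1
[536.4 166.  118.7] 0.4
[430.3 203.5 118.1] 1.5
[470.1 309.1 119.9] 0.5
box [502.9640147  237.35222204 119.39721659]
[[575.5 270.6 120. ]
 [536.3 165.6 120. ]
 [430.6 202.4 120. ]
 [470.  309.4 120. ]] [503.09932596 236.96756347 120.        ]
yaw [-19.7428454  -20.47048552]
yawZ [-19.68516187 -20.3476532 ]
stem tip [503.38735085 237.9202676   50.        ]
bar top z178 [[552.3  53.9 178. ]
 [551.4  37.4 178. ]
 [463.3  41.  178. ]
 [464.3  58.1 178. ]] [507.82022821  47.58413891 178.        ]
bar yaw -2.5104089228924296
bar tri (array([508.6451619 ,  47.8687189 , 168.81509143]), np.float64(0.1355506244146641))
0.15
```

Measured from two views:
- **Key:** (508,48), yaw −2.5°, bar centre z≈168.
- **Gas box:** (503,237), rim z 119–121, yaw −20°, stem angle ≈0.

I'm moving above the key now.

```bash
python3 -m jog '-4.2 -0.5 -4.4 0 0 0;-4.2 -0.5 -4.4 0 0 0;-4.2 0 -4.4 0 0 0;-4.2 0 -4.4 0 0 0;-4.2 0 -4.4 0 0 0;-4.2 0 -4.4 0 0 0;-4.2 0 -4.4 0 0 0;-4.2 0 -4.4 0 0 0' 1 40
cat > to.py <<'E'
import sys
from h import *
s=status.state();R=np.array(s['tcp_rot']);p=np.array(s['tool_pos'])
x,y,z,yaw=map(float,sys.argv[1:5])
y_=np.radians(yaw);G=np.c_[[np.cos(y_),np.sin(y_),0],[0,0,-1],[-np.sin(y_),np.cos(y_),0]]
from scipy.spatial.transform import Rotation as Ro
print('t',s['t'],'tcp',p.round(1),'yaw',np.degrees(np.arctan2(R[1,0],R[0,0])).round(2),'q',np.round(s['qpos'],1),'w',s['width'],'F',np.round(s['wrist_force'],1),'T',np.round(s['wrist_torque'],2))
print('shift cm',(R.T@(np.array([x,y,z])-p)/10).round(2),'rot',Ro.from_matrix(R.T@G).as_rotvec().round(3))
E
python3 to.py 508 48 210 87.5
```

```text
t: 1.15
tool_pos: [460.5, 160.4, 226.6]
tcp_rot: [[0.392, -0.001, -0.92], [0.92, -0.003, 0.392], [-0.003, -1.0, -0.0]]
wrist_force: [1.8, 0.2, 0.1]
width: 92.7
t 1.15 tcp [460.5 160.4 226.6] yaw 66.89 q [ 16.3 -17.2 104.1  -0.2  93.2 -50.6] w 92.71657800612475 F [1.8 0.2 0.1] T [ 0.03 -0.03  0.02]
shift cm [-8.47  1.7  -8.78] rot [-0.    -0.36  -0.003]
```

```bash
python3 -m jog '-4.2 0 -4.4 0 0 0;-4.2 0 -4.4 0 0 0;0 0 0 0 -0.18 0;0 0 0 0 -0.18 0;0 0 0 0 0 0' 1 40
python3 to.py 508 48 210 87.5
python3 - <<'E'
from h import *
import pickle
s=status.state();c=cams.get_image('wrist');pickle.dump((c,s),open('w1.pkl','wb'));cv2.imwrite('pics/w1.png',c['image'])
E
```

```text
t: 1.78
tool_pos: [509.7, 40.2, 226.2]
tcp_rot: [[0.042, -0.002, -0.999], [0.999, -0.004, 0.042], [-0.004, -1.0, 0.002]]
wrist_force: [-0.6, 0.2, 0.5]
width: 92.9
t 1.775 tcp [509.7  40.2 226.2] yaw 87.58 q [  1.8 -14.1 101.7  -0.2  92.5 -85.8] w 92.92138562383242 F [-0.6  0.2  0.5] T [ 0.03  0.   -0.02]
shift cm [0.78 1.61 0.2 ] rot [-0.002  0.001 -0.004]
```

View pics/w1.png

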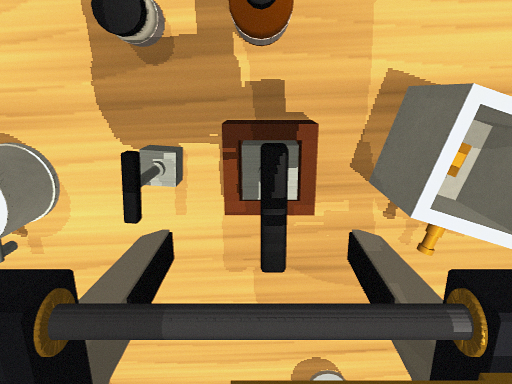

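The wrist view shows the key bar from (273,144) to (273,271) between the open fingers. The small key is at (131,187), clear to the left.

Run:
```python
from h import *
import pickle
c,s=pickle.load(open('w1.pkl','rb'))
for u,v in [(273.5,144),(273.5,271)]:print(onz(c,u,v,178,s).round(1))
```

```text
[463.3  50.1 178. ]
[553.1  47.2 178. ]
```

```bash
python3 -m jog '0.82 0 0.2 0 0 0;0 3 0 0 0 0;0 3 0 0 0 0;0 1.8 0 0 0 0;0 0 0 0 0 0' 1 40
python3 to.py 508.3 48.4 149 87.9
```

```text
t: 2.45
tool_pos: [507.5, 51.7, 146.9]
tcp_rot: [[0.055, -0.0, -0.998], [0.998, -0.003, 0.055], [-0.003, -1.0, -0.0]]
wrist_force: [-0.2, 0.2, 0.2]
width: 93.0
t 2.45 tcp [507.5  51.7 146.9] yaw 86.84 q [  3.1 -12.7 107.8  -0.2  84.9 -83.8] w 92.99043206968551 F [-0.2  0.2  0.2] T [ 0.05 -0.01  0.01]
shift cm [-0.33 -0.21 -0.1 ] rot [ 0.    -0.019 -0.003]
```

```bash
python3 -m jog '-0.33 -0.2 -0.1 0 -0.019 0;0 0 0 0 0 0' 1 50
python3 -m jog '0 0 0 0 0 0;0 0 0 0 0 0;0 0 0 0 0 0;0 0 0 0 0 0;0 0 0 0 0 0' 0 50
python3 to.py 508.3 48.4 149 87.9
```

```text
t: 2.7
tool_pos: [509.1, 48.4, 151.1]
tcp_rot: [[0.035, 0.002, -0.999], [0.999, -0.003, 0.035], [-0.003, -1.0, -0.002]]
wrist_force: [0.9, -1.1, -0.2]
width: 93.1
t: 3.32
tool_pos: [509.6, 48.3, 152.4]
tcp_rot: [[0.036, 0.004, -0.999], [0.999, -0.003, 0.036], [-0.003, -1.0, -0.004]]
wrist_force: [0.9, -0.4, -0.3]
width: 47.9
t 3.325 tcp [509.6  48.3 152.4] yaw 87.94 q [  2.7 -12.8 107.4  -0.2  85.2 -85.3] w 47.855162718062616 F [ 0.9 -0.4 -0.3] T [ 0.01 -0.01  0.03]
shift cm [0.01 0.34 0.13] rot [ 0.004  0.001 -0.003]
```

```bash
python3 -m jog '0 0.2 0.1 0 0 0;0 0.1 0 0 0 0;0 0 0 0 0 0;0 0 0 0 0 0;0 0 0 0 0 0;0 0 0 0 0 0' 0 50
python3 to.py 508.3 48.4 230 87.9
```

```text
t: 4.08
tool_pos: [508.3, 48.3, 149.0]
tcp_rot: [[0.036, 0.003, -0.999], [0.999, -0.003, 0.036], [-0.003, -1.0, -0.003]]
wrist_force: [-0.7, -0.9, -1.4]
width: 17.6
t 4.075 tcp [508.3  48.3 149. ] yaw 87.94 q [  2.7 -12.8 107.7  -0.2  84.9 -85.2] w 17.615780841734935 F [-0.7 -0.9 -1.4] T [-0.04  0.06 -0.06]
shift cm [-0.01 -8.1  -0.02] rot [ 0.003  0.001 -0.003]
```

```bash
python3 -m jog '0 -1.5 0 0 0 0;0 -3 0 0 0 0;0 -3 0 0 0 0;0 -3 0 0 0 0;0 -3 0 0 0 0;0 -1.5 0 0 0 0;0 0 0 0 0 0' 0 50
python3 to.py 503 237 295 68
```

```text
t: 4.95
tool_pos: [507.1, 48.9, 306.9]
tcp_rot: [[0.036, 0.003, -0.999], [0.999, -0.003, 0.036], [-0.003, -1.0, -0.003]]
wrist_force: [0.3, -0.1, -4.0]
width: 17.6
t 4.95 tcp [507.1  48.9 306.9] yaw 87.94 q [  2.7 -14.7  94.8  -0.2  99.8 -85.2] w 17.638115280546728 F [ 0.3 -0.1 -4. ] T [0.   0.04 0.03]
shift cm [18.79  1.14  1.08] rot [ 0.003  0.348 -0.002]
```

```bash
python3 -m jog '3 0 0.2 0 0 0;4.5 0 0.3 0 0 0;4.5 0 0.3 0 0 0;4.5 0 0.2 0 0 0;2.2 0 0 0 0 0;0 0 0 0 0.17 0;0 0 0 0 0.17 0;0 0 0 0 0 0' 0 50
python3 to.py 503 237 295 68
python3 - <<'E'
from h import *
import pickle
for n in('top','scene','wrist'):
    s=status.state();c=cams.get_image(n);pickle.dump((c,s),open(f'{n}2.pkl','wb'));cv2.imwrite(f'pics/{n}2.png',c['image'])
a=cv2.imread('pics/scene2.png')[60:320,230:480];b=cv2.imread('pics/wrist2.png')[:, :]
a=cv2.resize(a,(369,384));cv2.imwrite('pics/m2.png',cv2.resize(np.hstack([a,b]),(800,349)))
E
```

```text
t: 5.95
tool_pos: [501.5, 241.8, 294.3]
tcp_rot: [[0.375, -0.011, -0.927], [0.927, -0.008, 0.375], [-0.011, -1.0, 0.007]]
wrist_force: [0.9, -0.7, -4.6]
width: 17.6
t 5.95 tcp [501.5 241.8 294.3] yaw 67.99 q [ 23.2  -8.2  90.4  -0.2  98.6 -44.8] w 17.5678836104153 F [ 0.9 -0.7 -4.6] T [ 0.03 -0.    0.  ]
shift cm [-0.39 -0.07 -0.31] rot [-0.007 -0.    -0.011]
```

View pics/m2.png

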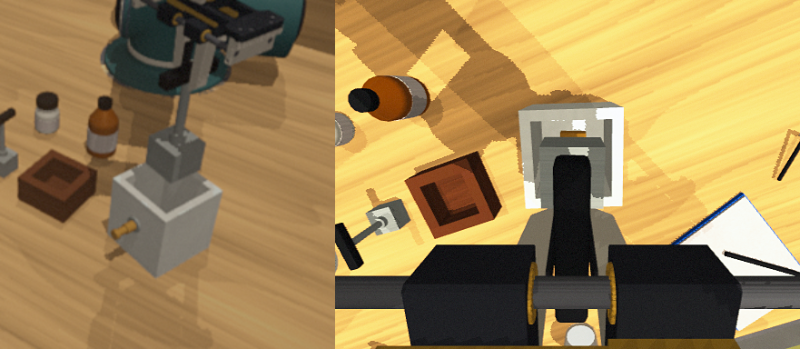

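The left panel shows the key upright above the box opening. The right panel (wrist) shows the foot over the shaft with the stem behind it. I'll level the tool and lower.

```bash
python3 -m jog '-0.4 0 -0.3 -0.007 0 -0.011;0 1 0 0 0 0;0 2 0 0 0 0;0 2 0 0 0 0;0 1 0 0 0 0;0 0 0 0 0 0' 0 50
python3 to.py 503 237 205 68
```

```text
t: 6.85
tool_pos: [502.7, 235.9, 229.0]
tcp_rot: [[0.369, -0.0, -0.93], [0.93, 0.0, 0.369], [0.0, -1.0, 0.0]]
wrist_force: [0.2, 0.1, -3.2]
width: 17.4
t 6.85 tcp [502.7 235.9 229. ] yaw 68.36 q [ 22.5  -8.5  96.6   0.   91.9 -45.9] w 17.369631753579064 F [ 0.2  0.1 -3.2] T [ 0.02 -0.01 -0.02]
shift cm [0.12 2.4  0.01] rot [-0.     0.006  0.   ]
```

```bash
python3 -m jog '0.1 1.5 0 0 0 0;0 1.5 0 0 0 0;0 0 0 0 0 0' 0 50
python3 to.py 503 237 151 68
python3 -m jog '0 0.8 0 0 0 0;0 0.8 0 0 0 0;0 0 0 0 0 0' 0 50
python3 to.py 503 237 151 68
```

```text
t: 7.22
tool_pos: [503.2, 237.0, 197.3]
tcp_rot: [[0.369, 0.0, -0.93], [0.93, 0.0, 0.369], [0.0, -1.0, -0.0]]
wrist_force: [-0.2, 0.8, -3.2]
width: 17.8
t 7.225 tcp [503.2 237.  197.3] yaw 68.37 q [ 22.6  -7.9  99.    0.   88.9 -45.8] w 17.79552836201121 F [-0.2  0.8 -3.2] T [-0.01 -0.02  0.01]
shift cm [-0.01  4.63  0.02] rot [0.    0.006 0.   ]
t: 7.6
tool_pos: [503.4, 237.1, 180.7]
tcp_rot: [[0.369, 0.001, -0.93], [0.93, 0.001, 0.369], [0.001, -1.0, -0.001]]
wrist_force: [0.4, 0.1, -4.0]
width: 17.6
t 7.6 tcp [503.4 237.1 180.7] yaw 68.37 q [ 22.6  -7.5 100.2   0.   87.3 -45.8] w 17.574483697857882 F [ 0.4  0.1 -4. ] T [-0.03  0.06 -0.05]
shift cm [-0.03  2.97  0.04] rot [0.001 0.007 0.001]
```

```bash
python3 -m jog '0 0.8 0 0 0 0;0 0.8 0 0 0 0;0 0.6 0 0 0 0;0 0 0 0 0 0' 0 50
python3 to.py 503 237 151 68
```

```text
t: 8.1
tool_pos: [503.5, 237.1, 157.3]
tcp_rot: [[0.369, 0.001, -0.93], [0.93, 0.001, 0.369], [0.001, -1.0, -0.001]]
wrist_force: [-0.0, 0.5, -3.3]
width: 17.5
t 8.1 tcp [503.5 237.1 157.3] yaw 68.37 q [ 22.6  -6.9 101.9   0.   85.  -45.8] w 17.507657129279576 F [-0.   0.5 -3.3] T [0.04 0.04 0.04]
shift cm [-0.03  0.63  0.04] rot [0.001 0.006 0.001]
```

```bash
python3 -m jog '0 0.4 0 0 0 0;0 0.1 0 0 0 0;0 0 0 0 0 0' 0 50
python3 to.py 503 237 151 68
```

```text
t: 8.48
tool_pos: [503.7, 237.2, 152.3]
tcp_rot: [[0.369, 0.002, -0.93], [0.93, 0.001, 0.369], [0.001, -1.0, -0.001]]
wrist_force: [-0.0, -0.4, -3.4]
width: 17.7
t 8.475 tcp [503.7 237.2 152.3] yaw 68.37 q [ 22.6  -6.8 102.2   0.   84.5 -45.8] w 17.660460079432735 F [-0.  -0.4 -3.4] T [-0.01 -0.01  0.  ]
shift cm [-0.04  0.13  0.05] rot [0.001 0.006 0.001]
```

```bash
python3 -m jog '0 0 0 0 0.12 0;0 0 0 0 0.12 0;0 0 0 0 0.12 0;0 0 0 0 0.12 0;0 0 0 0 0.12 0;0 0 0 0 0 0' 0 50
python3 to.py 503 237 151 5
python3 -m jog '0 0 0 0 0.1 0;0 0 0 0 0.1 0;0 0 0 0 0.1 0;0 0 0 0 0 0' 0 50
python3 to.py 503 237 151 5
```

```text
t: 9.22
tool_pos: [503.8, 238.3, 153.2]
tcp_rot: [[0.839, 0.003, -0.545], [0.545, 0.004, 0.839], [0.004, -1.0, 0.002]]
wrist_force: [0.2, 1.3, -5.5]
width: 17.6
t 9.225 tcp [503.8 238.3 153.2] yaw 33.01 q [ 2.260e+01 -6.800e+00  1.021e+02  1.000e-01  8.450e+01 -1.040e+01] w 17.648156728121933 F [ 0.2  1.3 -5.5] T [0.38 0.11 0.  ]
shift cm [-0.14  0.22 -0.06] rot [-0.003  0.489  0.004]
t: 9.72
tool_pos: [503.8, 238.6, 153.2]
tcp_rot: [[0.961, 0.003, -0.278], [0.278, 0.004, 0.961], [0.004, -1.0, 0.003]]
wrist_force: [0.1, 2.2, -4.3]
width: 18.0
t 9.725 tcp [503.8 238.6 153.2] yaw 16.12 q [ 22.6  -6.8 102.1   0.2  84.5   6.5] w 18.007931608905057 F [ 0.1  2.2 -4.3] T [ 0.27 -0.   -0.03]
shift cm [-0.12  0.22 -0.13] rot [-0.004  0.194  0.003]
```

```bash
python3 -m jog '-0.1 0.1 -0.1 0 0.08 0;0 0.05 0 0 0.08 0;0 0 0 0 0 0' 0 50
python3 to.py 503 237 151 5
python3 -m jog '0 0 0 0 0.05 0;0 0 0 0 0.04 0;0 0 0 0 0 0' 0 50
python3 to.py 503 237 151 5
```

```text
t: 10.1
tool_pos: [503.7, 238.0, 153.1]
tcp_rot: [[0.991, 0.005, -0.131], [0.131, 0.006, 0.991], [0.006, -1.0, 0.005]]
wrist_force: [0.9, 2.1, -6.3]
width: 17.6
t 10.1 tcp [503.7 238.  153.1] yaw 7.51 q [ 22.6  -7.  102.3   0.2  84.3  15. ] w 17.571308048348175 F [ 0.9  2.1 -6.3] T [0.52 0.06 0.02]
shift cm [-0.08  0.21 -0.09] rot [-0.006  0.044  0.005]
t: 10.48
tool_pos: [503.6, 238.1, 153.1]
tcp_rot: [[0.999, 0.005, -0.049], [0.049, 0.006, 0.999], [0.005, -1.0, 0.006]]
wrist_force: [0.1, 2.3, -4.4]
width: 17.6
t 10.475 tcp [503.6 238.1 153.1] yaw 2.82 q [ 22.6  -7.  102.3   0.2  84.3  19.7] w 17.612670104102797 F [ 0.1  2.3 -4.4] T [0.38 0.04 0.02]
shift cm [-0.07  0.2  -0.11] rot [-0.006 -0.038  0.005]
```

```bash
python3 -m jog '0 0 0 0 0.05 0;0 0 0 0 0.04 0' 0 50
python3 to.py 503 237 151 -2
python3 -m jog '0 0 0 0 0.04 0;0 0 0 0 0.0 0' 0 50
python3 to.py 503 237 151 -2
python3 - <<'E'
from h import *
import pickle
s=status.state();a=cams.get_image('wrist');b=cams.get_image('scene');t=cams.get_image('top')
cv2.imwrite('pics/m3.png',cv2.resize(np.hstack([cv2.resize(b['image'][60:320,280:420],(207,384)),a['image'],cv2.resize(t['image'][130:250,80:200],(384,384))]),(800,279)))
E
```

```text
t: 10.72
tool_pos: [503.6, 238.1, 153.0]
tcp_rot: [[0.999, 0.005, 0.038], [-0.039, 0.006, 0.999], [0.004, -1.0, 0.006]]
wrist_force: [-0.8, 1.8, -4.0]
width: 17.7
t 10.725 tcp [503.6 238.1 153. ] yaw -2.21 q [ 22.6  -7.  102.3   0.2  84.3  24.7] w 17.67428533977259 F [-0.8  1.8 -4. ] T [ 0.43 -0.02  0.12]
shift cm [-0.06  0.2  -0.12] rot [-0.006 -0.004  0.004]
t: 10.98
tool_pos: [503.7, 238.2, 153.1]
tcp_rot: [[0.997, 0.005, 0.075], [-0.075, 0.006, 0.997], [0.004, -1.0, 0.007]]
wrist_force: [0.3, 1.3, -3.8]
width: 17.7
t 10.975 tcp [503.7 238.2 153.1] yaw -4.32 q [ 22.6  -7.  102.3   0.2  84.3  26.9] w 17.736955481333528 F [ 0.3  1.3 -3.8] T [0.49 0.08 0.32]
shift cm [-0.06  0.2  -0.12] rot [-0.007 -0.04   0.004]
```

View pics/m3.png

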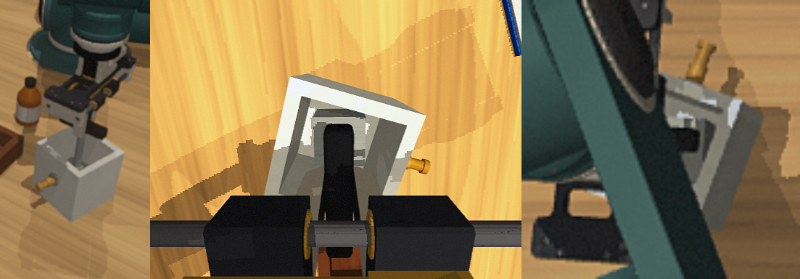

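The wrist torque rose to 0.32 Nm at yaw ≈−4°, about 1.28 rad of key turn. That fits the stop at 0.8 rad plus 0.45 rad of play. The picture shows the key upright in the shaft, so I'm relaxing and releasing.

```bash
python3 -m jog '0 0.15 0 -0.006 -0.04 0.004;0 0.1 0 0 0 0;0 0 0 0 0 0' 0 50
python3 to.py 503 237 151 -2
python3 -m jog '0 0 0 0 0 0;0 0 0 0 0 0;0 0 0 0 0 0;0 0 0 0 0 0;0 0 0 0 0 0;0 0 0 0 0 0' 0.6 10
python3 to.py 503 237 151 -2
```

```text
t: 11.5
tool_pos: [504.1, 238.4, 151.5]
tcp_rot: [[0.999, 0.002, 0.034], [-0.034, 0.002, 0.999], [0.002, -1.0, 0.002]]
wrist_force: [0.4, 3.0, -3.4]
width: 17.4
t 11.5 tcp [504.1 238.4 151.5] yaw -1.94 q [ 22.7  -6.7 102.2   0.   84.4  24.6] w 17.3790730450304 F [ 0.4  3.  -3.4] T [0.58 0.06 0.01]
shift cm [-0.1   0.05 -0.15] rot [-0.002  0.001  0.002]
t: 12.25
tool_pos: [504.4, 237.9, 152.2]
tcp_rot: [[0.999, 0.003, 0.035], [-0.035, 0.001, 0.999], [0.003, -1.0, 0.001]]
wrist_force: [-0.3, 0.1, 1.0]
width: 55.5
t 12.25 tcp [504.4 237.9 152.2] yaw -2.01 q [ 22.6  -6.7 102.1  -0.   84.4  24.7] w 55.47649383664883 F [-0.3  0.1  1. ] T [-0.07  0.06 -0.03]
shift cm [-0.14  0.12 -0.09] rot [-0.001 -0.     0.003]
```

```bash
python3 -m jog '0 -1.5 0 0 0 0;0 -3 0 0 0 0;0 -3 0 0 0 0;0 -3 0 0 0 0;0 -2 0 0 0 0;0 0 0 0 0 0' 0.6 10
python3 -m jog '0 0 -4 0 0 0;0 0 -5 0 0 0;-4 0 -4 0 0 0;-4 0 -4 0 0 0;-4 0 -4 0 0 0;-4 0 -4 0 0 0;-4 0 -4 0 0 0;0 0 0 0 0 0' 0.6 10
python3 to.py 503 237 300 -2
python3 - <<'E'
from h import *
import pickle
b=cams.get_image('scene');t=cams.get_image('top');pickle.dump((b,t),open('end.pkl','wb'))
cv2.imwrite('pics/m4.png',np.hstack([cv2.resize(b['image'][110:270,280:420],(350,400),interpolation=2),cv2.resize(t['image'][140:240,90:200],(440,400),interpolation=2)]))
E
```

```text
t: 13.0
tool_pos: [503.9, 237.7, 285.6]
tcp_rot: [[0.999, 0.005, 0.035], [-0.035, 0.002, 0.999], [0.005, -1.0, 0.002]]
wrist_force: [0.6, 1.0, -0.2]
width: 55.4
t: 14.0
tool_pos: [286.3, -52.6, 275.5]
tcp_rot: [[0.999, -0.005, 0.034], [-0.034, -0.001, 0.999], [-0.005, -1.0, -0.001]]
wrist_force: [0.3, -0.0, -0.2]
width: 56.0
t 14.0 tcp [286.3 -52.6 275.5] yaw -1.97 q [-1.530e+01 -4.470e+01  1.168e+02 -1.000e-01  1.082e+02 -1.340e+01] w 55.97998748102569 F [ 0.3 -0.  -0.2] T [-0.05  0.02 -0.02]
shift cm [20.64 -2.6  29.68] rot [ 0.001  0.001 -0.005]
```

View pics/m4.png

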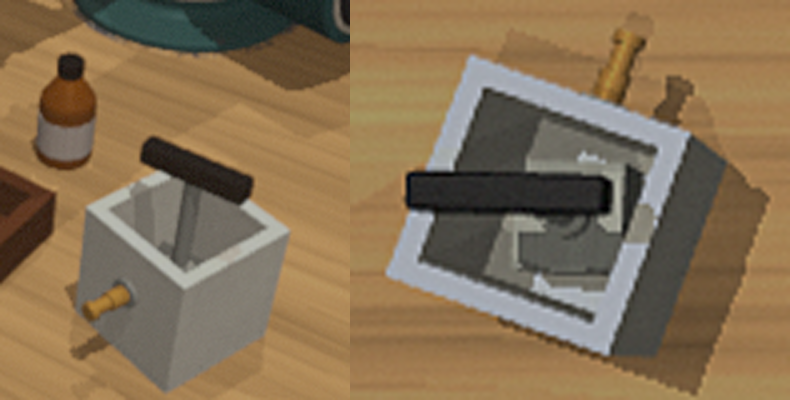

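The key stands in the shaft with its bar at about top (129,188), and the gripper is clear. I'll check its position and lean numerically.

Run:
```python
from h import *
import pickle
b,t=pickle.load(open('end.pkl','rb'))
T=lambda p:(np.array(p)+.5-[350,0])/4-.5+[90,140]
S=lambda p:(np.array(p)+.5)/2.5-.5+[280,110]
print(cross(ray(t,*T((508,193))),ray(b,*S((197,171)))))
K=np.array([onz(t,*T(p),180) for p in[(407,173),(610,178),(608,212),(407,210)]]);print(K.round(1),K.mean(0))
# scene-view top face of bar ends
for p in[(146,150),(247,190)]:print(onz(b,*S(p),170))
print(status.state()['t'])
```

```text
(array([503.49166056, 239.38687975, 169.18463336]), np.float64(0.6836389878651358))
[[512.  281.4 180. ]
 [508.8 190.6 180. ]
 [493.5 191.3 180. ]
 [495.3 281.1 180. ]] [502.42572285 236.09510946 180.        ]
[503.59742113 195.72406132 170.        ]
[503.09239653 280.86963188 170.        ]
14.1
```

```bash
python3 -c "
from rig import robot;print(robot.job_done())"
```

```text
the job is handed in; nothing more can be done
None
```

I lifted the large T-key straight out of its block, lowered it over the gas stem, turned it clockwise to the stop, released it and backed away. I then handed the job in at about 14 s. No verdict was reported.

- **Stem shut:** The key turned about 1.28 rad from the box's alignment, and the wrist torque rose to 0.32 Nm at the end. That fits the stop at 0.8 rad plus the 0.45 rad of play. I could not see the stem angle directly, because the key covers it.
- **Key position:** After release the bar centre measured (503, 236–239) mm, against the box axis at (503, 237). Its height was z ≈ 169 mm, where 170 mm means fully down.
- **Lean:** The bar sits over the box axis at full-down height, so the key is upright to within the measurement.
- **Clearances:** The gripper is clear of everything, and the key never went near the round water box.
- **Disagreement:** The two final estimates of the bar centre differ by about 3 mm in y. This is close to the camera calibration error and well inside the 12 mm limit. No check failed.

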